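# Square up the straightedge of a glass-plate scoring board

## Robot

A 6-joint arm with a two-finger parallel gripper is mounted at the origin on a cart in front of the work surface, level with it; the furniture and walls round the work are solid. World frame = base frame: x ahead of the robot, y to its left, z up, the work surface at z = 0. Lengths are in m, angles in rad, forces in N, time in s.
With the tool pointing down it reaches from about 0.425 to 0.95 m from the base axis. Payload 14.7 kg.
Tool frame: the origin (TCP) lies where the fingers leave the gripper's body, on its centre line; the fingertips stand ahead of it and the grasp point (between the pads) lies 54 mm ahead of it (arm.nose_length is the z of the fingertips in the tool frame, in m); z points along the fingers, y is the direction in which the jaws open and shut (so a half turn about z gives the same grasp; the last joint's range is limited). The gripper opens to 85 mm and grips with 20 to 120 N. Pads are 22 mm wide; open, the fingers measure 114 mm over their backs; the gripper's body (76 mm by 85 mm) begins 54 mm behind the grasp point. The pads swing forward as they close: fully open they stand 13 mm farther back than shut.
Start: joints at [1.19, 0.48, 1.596, -0, 1.065, -0.047], TCP at [0.213, 0.614, 0.304] pointing down, gripper open.
Joint ranges: [-2.75, 2.75], [-0.82, 2.05], [0.23, 2.67], [-1.56, 4.7], [0.09, 2.69], [-2.92, 2.92]. Speed limits (rad/s): [1.89, 1.89, 2.39, 3.01, 3.01, 3.01].

## Interface

Orientations are given as a 3x3 rotation matrix whose columns are the frame's x, y, z axes.
In Python, from plant import arm, optics, workorder gives the robot as it stands. The module is installed in compiled form; this text tells all that it offers.
- The arm moves only by the tool move_arm, never from a script. Its argument "steps" is a list of rows, each an object of numbers: "hand": the closure in counts, from 0 (fully open) to 255 (shut); "x", "y", "z": the shift along the tool's x, y, z in cm; "wx", "wy", "wz": the turn, a rotation vector about the tool's x, y, z in degrees. In form: [{"hand": .., "x": .., "y": .., "z": .., "wx": .., "wy": .., "wz": ..}, ...]. A call has 1 to 12 rows; each row shifts and turns the commanded pose from where the row before left it, along the tool's axes as they then stand; what a row does not reach is not made up. A row lasts 1/8 s, in which the tool goes at most 62.5 mm and 10.7 degrees, less where a joint would pass 70% of its speed; a pose out of reach is approached as far as the arm can. A call with a gripper value outside its range is refused whole. The fingers move at their own pace and stop on an object; the grip force is fixed at half the most. Time passes only in rows, so rows that do not move let the fingers close. It gives the time, the measured TCP pose, the force and the opening at its end, in the units of the state.
- arm.state(): the state, without advancing time (a new reading comes with each control period).
- optics.snapshot(name): name is "scene" or "top" or "wrist"; returns a dict with "color" (420x560x3 uint8, blue, green, red), "depth" (420x560 float32, m along the optical axis (not along the pixel's ray), 0 where there is no reading), "mtx" (3x3 intrinsics, pixels), "extrinsics" (4x4, takes a point from camera to world coordinates); the wrist camera has in their place "tool_from_camera" (4x4, takes a point from camera to tool coordinates, whose origin is the TCP and whose axes are the flange's). Camera axes: x right, y down, z forward; pixel columns grow to the right and rows downward; lengths in m; the calibration is good to about 2 mm. The wrist camera is an equidistant fisheye: a pixel r from the principal point sees the ray r / f radians off the axis. A picture is of the moment at which its call begins: read the wrist's pose just before it.
- workorder.finish_job(): hands the job in, once; it reports no verdict.
The state is a dict: "time_s": time; "joints": joint angles; "joint_velocities": joint speeds; "joint_efforts": joint torques, N m; "eef_pos": TCP position; "ee_rot": TCP orientation; "force": force on the tool from outside, world axes, zero at the start; "ft_torque": the same for the moment, N m; "grip_width": opening from 0.0 (shut) to 1.0 (fully open).
Only numpy, scipy, OpenCV 4.12 (cv2) and the standard library are available. Lean on these libraries where they do the work, as an engineer would, in place of code of your own. Each camera call takes 0.05 s, during which the arm holds its last target.

## Task

The stiff swivelling straightedge of the glass-scoring board has drifted out of square. Take the set square by its handle into the corner between fence and straightedge, slide it along the fence and push the straightedge round with it until the set square sits flush on both faces without a gap, and keep it pressed home on both at once for a good second with a firm but gentle hand (about 10 N on each face, never over 20 N). Then take it away without shifting the straightedge and lay it flat on the worktop beside the board, leaving the other things alone.

Things in the scene. Friction and masses are not known exactly. Their poses are not given: they have to be found in the camera images.
- scoring_board: light grey glass-plate scoring board, 200 x 300 x 12 mm, lying on the worktop on non-slip feet (it does not move). Origin: centre of its underside; x points across it to the fence, y along the fence, z up. Its top is at z = 12 mm. The fence runs near its +x edge; the straightedge's pivot is at (44, -105) mm
- fence: aluminium bar fixed on the board, 270 mm along the board's y, 22 mm wide, its top 16 mm above the board's top. Origin: at the board's top, on the working face, middle of its length; axes as the board's. The working face, x = 0 of this frame and x = 70 mm of the board's, looks to -x. Friction of the set square on metal is about 0.4, so one face takes up part of a push against the other
- straightedge (a joint): angle of the steel straightedge (156 x 30 mm bar, 1 to 11 mm over the board) about its pivot, rad. 0 = square to the fence; positive = free end leans to the board's +y, narrowing the corner where the set square goes. Stiff friction, about 0.3 N m, no spring and no stop at 0: it stays where it is left. Black tension knob (21 mm wide, to 26 mm over the board) on the pivot
- straightedge_face (a point): point on the straightedge's working face (the long side that looks to the board's +y), 72 mm from the pivot towards the free end, 6 mm over the board's top. x points along the bar to the fence, y out of the face. When square, the face is the plane y = -90 mm of the board; it begins 4 mm from the fence and is 156 mm long
- set_square: aluminium L-shaped set square, 8 mm thick, 0.2 kg, braced across, with an upright black bar handle (52 mm along its x, 14 mm thick along its y, 8 to 42 mm high). Origin: underside, below the handle's middle. Outer edges: x = +46 mm (y from -41 to 87) for the fence and y = -48 mm (x from -74 to 39) for the straightedge; the outer corner is notched. Its axes are the board's when it is in place
- ring_lid: red ring-shaped lid, 114 mm wide, 40 mm high, bystander. Origin: centre of its underside
- petri_dish: clear petri dish, 102 mm wide, 20 mm high, bystander. Origin: centre of its underside
- spigot_lid: white round lid with a spigot, 94 mm wide, 50 mm high, bystander. Origin: centre of its underside

How it is judged:
By the outcome, as a careful person would: the job done as asked, in the order asked, and still so for the second after the job is handed in, with the robot touching nothing.
It also fails if it takes over 67 s, if anything falls off the work surface, if the arm or the gripper's body presses on something with over 40 N, if the wrist force passes 120 N, or if a joint passes its speed limit or range.

## Working session

There is one attempt and no reset: what is moved stays moved. The work goes in short steps, Python scripts to look and compute and a tool call to move; the robot and the scene stay as the last step left them, time stands still between calls to the robot, and variables do not carry over. Pictures are saved under pics/ and viewed, and the job is handed in when it is done.

Besides the shell and the picture viewer there is one more tool, called after ">>>" in YAML: its name, and indented under it one key for each argument. move_arm: Moves the arm, as the interface text tells. Its arguments: {"type":"object","properties":{"steps":{"type":"array"}},"required":["steps"]}

```bash
ls; mkdir -p pics; python3 - <<'E'
from plant import arm, optics, workorder
import cv2, numpy as np
print(arm.state()); print(arm.nose_length)
for n in ("scene","top"):
    s=optics.snapshot(n); cv2.imwrite(f"pics/{n}0.png",s["color"]); np.savez(f"{n}0.npz",**s)
    print(n,s["mtx"],s["extrinsics"])
E
```

```text
pics
{'time_s': 0.0, 'joints': array([ 1.19040338e+00,  4.80834920e-01,  1.59687424e+00,  1.88913777e-05,
        1.06513083e+00, -4.65847545e-02]), 'joint_velocities': array([-2.54551700e-04,  1.25124550e-03,  6.36672388e-04,  7.47719738e-04,
       -3.53326079e-04,  1.88678932e-05]), 'joint_efforts': array([-4.87903708e-04, -9.50594044e+01, -4.30187774e+01, -1.10924427e-04,
        1.23439694e-02,  4.62825938e-05]), 'eef_pos': array([0.21280977, 0.61382118, 0.30327021]), 'ee_rot': array([[-9.44798449e-01,  3.27651739e-01, -4.78460385e-04],
       [ 3.27652080e-01,  9.44797750e-01, -1.15203117e-03],
       [ 7.45832799e-05, -1.24520580e-03, -9.99999222e-01]]), 'force': array([ 0.13183225, -0.17026312,  0.50983899]), 'ft_torque': array([-0.01229808,  0.02685133,  0.01429416]), 'grip_width': 1.0023878416024252}
0.0726
scene [[527.51863713   0.         278.33881397]
 [  0.         527.51863713 208.66289275]
 [  0.           0.           1.        ]] [[ 0.67691327 -0.31951466  0.66309788 -0.3007248 ]
 [-0.73595166 -0.30944753  0.6021772  -0.71870017]
 [ 0.01278956 -0.89562973 -0.44461649  0.62277285]
 [ 0.          0.          0.          1.        ]]
top [[488.81704511   0.         279.57678398]
 [  0.         488.81704511 215.48810579]
 [  0.           0.           1.        ]] [[ 0.01882536 -0.98260185  0.18476799  0.2980661 ]
 [-0.99977037 -0.02039248 -0.00658477  0.07049638]
 [ 0.01023809 -0.1846016  -0.98276011  1.49803055]
 [ 0.          0.          0.          1.        ]]
```

View pics/scene0.png

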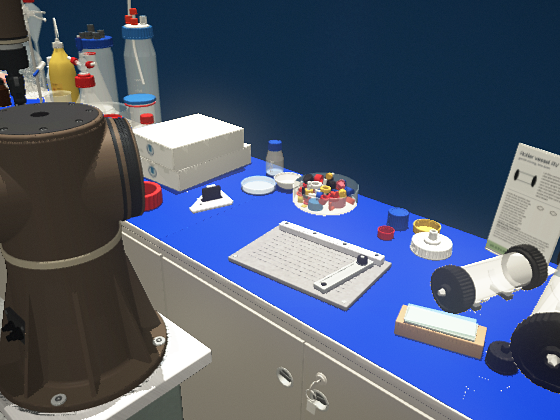

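View pics/top0.png

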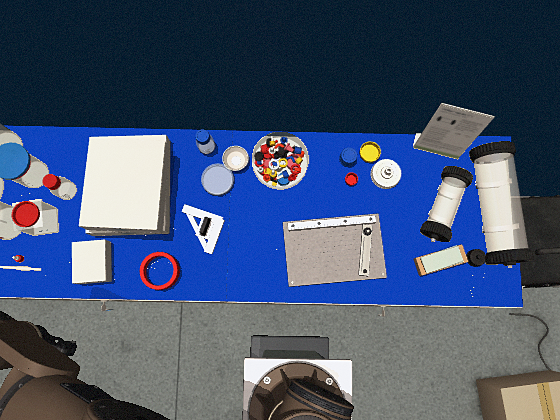

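```bash
cat > h.py <<'E'
import numpy as np, cv2
def ray(s,u,v):
    K=s["mtx"];E=s["extrinsics"]
    d=E[:3,:3]@np.array([(u-K[0,2])/K[0,0],(v-K[1,2])/K[1,1],1.]);return E[:3,3],d
def onz(s,u,v,z):
    o,d=ray(s,u,v);t=(z-o[2])/d[2];return o+t*d
def proj(s,p):
    E=s["extrinsics"];c=E[:3,:3].T@(np.asarray(p)-E[:3,3]);q=s["mtx"]@c;return q[:2]/q[2]
E
python3 - <<'E'
import numpy as np,cv2
from h import *
s=np.load("top0.npz")
c=s["color"]
cv2.imwrite("pics/topA.png",cv2.resize(c[195:295,275:395],None,fx=6,fy=6,interpolation=cv2.INTER_CUBIC))
cv2.imwrite("pics/topB.png",cv2.resize(c[190:265,170:240],None,fx=8,fy=8,interpolation=cv2.INTER_CUBIC))
for p in [(285,222),(380,215),(385,278),(289,285),(205,228)]: print(p,onz(s,*p,0.012)[:2], s["depth"][p[1],p[0]])
E
```

```text
(285, 222) [0.55735721 0.04342116] 1.5056
(380, 215) [ 0.58545425 -0.25075372] 1.5321829
(385, 278) [ 0.39154827 -0.26219901] 1.4974797
(289, 285) [0.36494344 0.02813473] 1.4773984
(205, 228) [0.53357333 0.28899415] 1.4798638
```

View pics/topA.png

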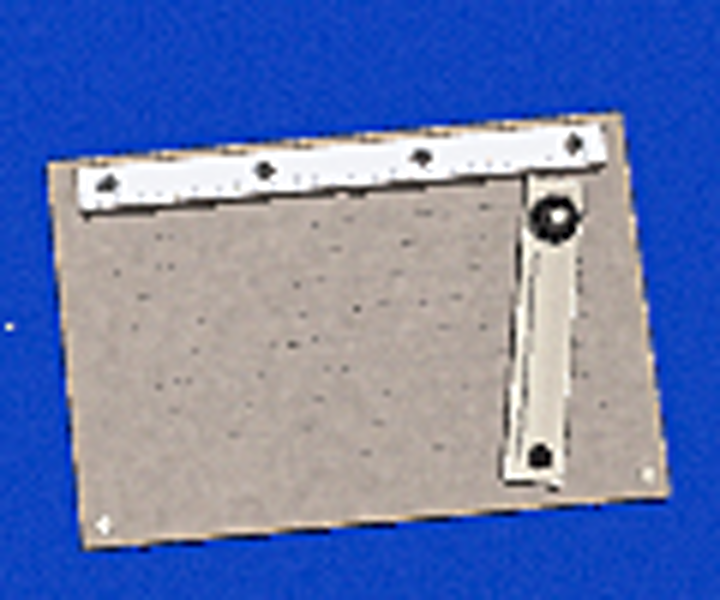

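View pics/topB.png

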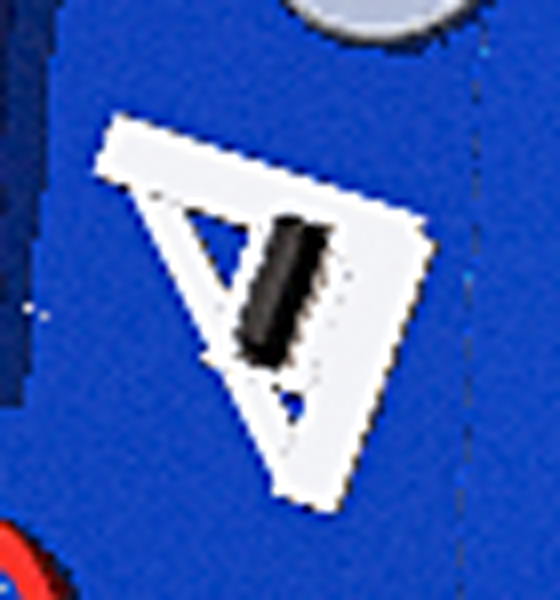

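```bash
cat >> h.py <<'E'
def cloud(s):
    K=s["mtx"];E=s["extrinsics"];d=s["depth"];v,u=np.indices(d.shape)
    p=np.stack([(u-K[0,2])/K[0,0]*d,(v-K[1,2])/K[1,1]*d,d],-1)
    return p@E[:3,:3].T+E[:3,3]
def wray(s,u,v,pos,R):
    # fisheye wrist -> world ray
    K=s["mtx"];x=(np.asarray(u,float)-K[0,2])/K[0,0];y=(np.asarray(v,float)-K[1,2])/K[1,1]
    r=np.hypot(x,y)+1e-12
    d=np.stack([np.sin(r)*x/r,np.sin(r)*y/r,np.cos(r)],-1)
    T=s["tool_from_camera"];d=d@T[:3,:3].T@R.T
    return R@T[:3,3]+pos,d
def wonz(s,u,v,pos,R,z):
    o,d=wray(s,u,v,pos,R);t=(z-o[2])/d[...,2];return o+t[...,None]*d
E
python3 - <<'E'
import numpy as np,cv2
from h import *
from plant import optics,arm
s=np.load("top0.npz");p=cloud(s)
for n,(u0,u1,v0,v1) in dict(small=(72,112,240,285),stack=(80,170,135,235),ring=(140,180,252,292),bowl=(252,310,135,190),board=(285,385,215,285),sq=(180,225,204,253)).items():
    q=p[v0:v1,u0:u1].reshape(-1,3);q=q[s["depth"][v0:v1,u0:u1].ravel()>0];print(n,np.percentile(q[:,2],[5,50,95,99]).round(3),q.min(0).round(3),q.max(0).round(3))
c=s["color"].astype(int)
B,G,R=c[...,0],c[...,1],c[...,2]
blue=(B>120)&(R<80)
# handle dark
sub=(slice(190,265),slice(170,240))
m=np.zeros(B.shape,bool);m[205:250,180:225]=True
h=m&(B<90)&(R<90)
n,l,st,ce=cv2.connectedComponentsWithStats(h.astype(np.uint8));i=1+np.argmax(st[1:,4]);print(st[i],ce[i])
print(onz(s,*ce[i],0.03), onz(s,*ce[i],0.042))
w=optics.snapshot("wrist");cv2.imwrite("pics/w0.png",w["color"]);print(w["mtx"],w["tool_from_camera"])
E
```

```text
small [0.    0.053 0.059 0.061] [ 0.356  0.565 -0.008] [0.492 0.698 0.066]
stack [0.002 0.126 0.132 0.134] [ 0.504  0.4   -0.011] [0.837 0.707 0.138]
ring [-0.006  0.002  0.041  0.043] [ 0.339  0.36  -0.01 ] [0.46  0.486 0.048]
bowl [-0.003  0.026  0.056  0.062] [ 0.661 -0.031 -0.011] [0.847 0.154 0.074]
board [-0.001  0.011  0.027  0.031] [ 0.368 -0.268 -0.009] [0.589 0.044 0.041]
sq [-0.005  0.002  0.014  0.041] [ 0.459  0.228 -0.01 ] [0.614 0.373 0.045]
[200 217  11  19 126] [204.61111111 225.88095238]
[0.53721249 0.28783339 0.03      ] [0.53525766 0.28605683 0.042     ]
[[325.1922621    0.         278.52015033]
 [  0.         325.1922621  208.8719603 ]
 [  0.           0.           1.        ]] [[ 9.04622994e-04 -9.51224113e-01 -3.08499382e-01  7.89248162e-02]
 [ 9.99999584e-01  8.95513729e-04  1.71113362e-04  6.37130117e-04]
 [ 1.13498276e-04 -3.08499409e-01  9.51224528e-01 -7.00536960e-02]
 [ 0.00000000e+00  0.00000000e+00  0.00000000e+00  1.00000000e+00]]
```

View pics/w0.png

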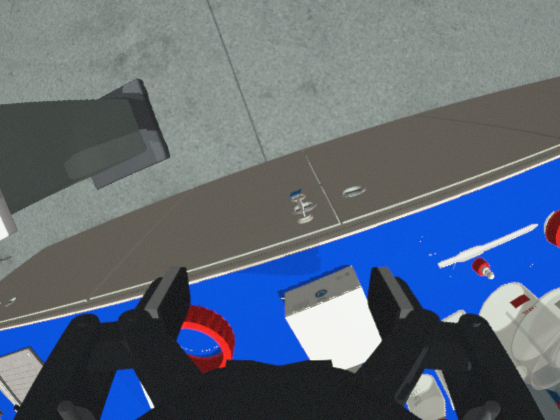

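>>> move_arm:
  steps:
    - {"x":-3,"y":-1.2}
    - {"x":-4.8,"y":-2}
    - {"x":-4.8,"y":-2}
    - {"x":-4.8,"y":-2}
    - {"x":-4.8,"y":-2}
    - {"x":-4.8,"y":-2}
    - {"x":-4.8,"y":-2}
    - {"x":-4.8,"y":-2}
    - {"x":-4.8,"y":-2}
    - {"x":-4.8,"y":-2}
    - {"x":-1.8,"y":-0.8}
    - {"x":0}

```text
invalid input at $.steps[0]: expected keys hand, x, y, z, wx, wy, wz
```

>>> move_arm:
  steps:
    - {"hand":0,"x":-3,"y":-1.2,"z":0,"wx":0,"wy":0,"wz":0}
    - {"hand":0,"x":-4.8,"y":-2,"z":0,"wx":0,"wy":0,"wz":0}
    - {"hand":0,"x":-4.8,"y":-2,"z":0,"wx":0,"wy":0,"wz":0}
    - {"hand":0,"x":-4.8,"y":-2,"z":0,"wx":0,"wy":0,"wz":0}
    - {"hand":0,"x":-4.8,"y":-2,"z":0,"wx":0,"wy":0,"wz":0}
    - {"hand":0,"x":-4.8,"y":-2,"z":0,"wx":0,"wy":0,"wz":0}
    - {"hand":0,"x":-4.8,"y":-2,"z":0,"wx":0,"wy":0,"wz":0}
    - {"hand":0,"x":-4.8,"y":-2,"z":0,"wx":0,"wy":0,"wz":0}
    - {"hand":0,"x":-4.8,"y":-2,"z":0,"wx":0,"wy":0,"wz":0}
    - {"hand":0,"x":-4.8,"y":-2,"z":0,"wx":0,"wy":0,"wz":0}
    - {"hand":0,"x":-1.8,"y":-0.8,"z":0,"wx":0,"wy":0,"wz":0}
    - {"hand":0,"x":0,"y":0,"z":0,"wx":0,"wy":0,"wz":0}

```text
time_s: 1.65
eef_pos: [0.6014, 0.267, 0.3035]
ee_rot: [[-0.944, 0.329, -0.001], [0.329, 0.944, -0.0], [0.0, -0.0, -1.0]]
force: [-0.7, -0.1, -0.2]
grip_width: 1.001
```

```bash
cat >> h.py <<'E'
def wsnap(name):
    from plant import arm,optics
    st=arm.state();w=optics.snapshot("wrist")
    cv2.imwrite(f"pics/{name}.png",w["color"]);np.savez(name+".npz",pos=st["eef_pos"],R=st["ee_rot"],**w)
E
python3 -c "
from h import *
wsnap('w1')"
```

```text
(no output)
```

View pics/w1.png

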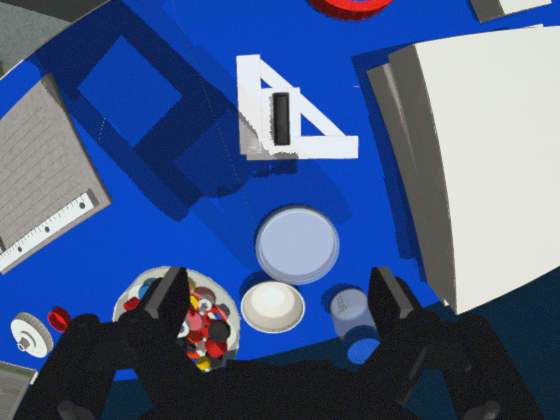

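```bash
python3 - <<'E'
from h import *
s=np.load("w1.npz");c=s["color"]
cv2.imwrite("pics/w1a.png",cv2.resize(c[45:170,225:370],None,fx=5,fy=5,interpolation=cv2.INTER_CUBIC))
g=c.astype(int)
m=np.zeros(c.shape[:2],bool);m[85:152,262:300]=True
h=m&(g.max(-1)<70)
n,l,st,ce=cv2.connectedComponentsWithStats(h.astype(np.uint8));i=1+np.argmax(st[1:,4]);print(st[i],ce[i])
cs,_=cv2.findContours((l==i).astype(np.uint8),cv2.RETR_EXTERNAL,cv2.CHAIN_APPROX_NONE)
print(cv2.minAreaRect(cs[0]))
w=wonz(s,cs[0][:,0,0],cs[0][:,0,1],s["pos"],s["R"],0.042)
r=cv2.minAreaRect((w[:,:2]*1000).astype(np.float32));print(r)
d=s["depth"]; print("depth?",np.unique(d[90:140,275:288].round(3))[:20])
E
```

```text
[273  94  16  51 678] [280.53097345 120.05899705]
((280.82806396484375, 118.96504974365234), (50.27206802368164, 14.810661315917969), 88.49256896972656)
((539.37060546875, 291.6553955078125), (14.87637996673584, 51.40057373046875), 72.19124603271484)
depth? [0.    0.311 0.312 0.313 0.314 0.315 0.316 0.317 0.318 0.319 0.32  0.321
 0.322 0.323 0.324 0.325 0.326 0.327 0.329 0.339]
```

View pics/w1a.png

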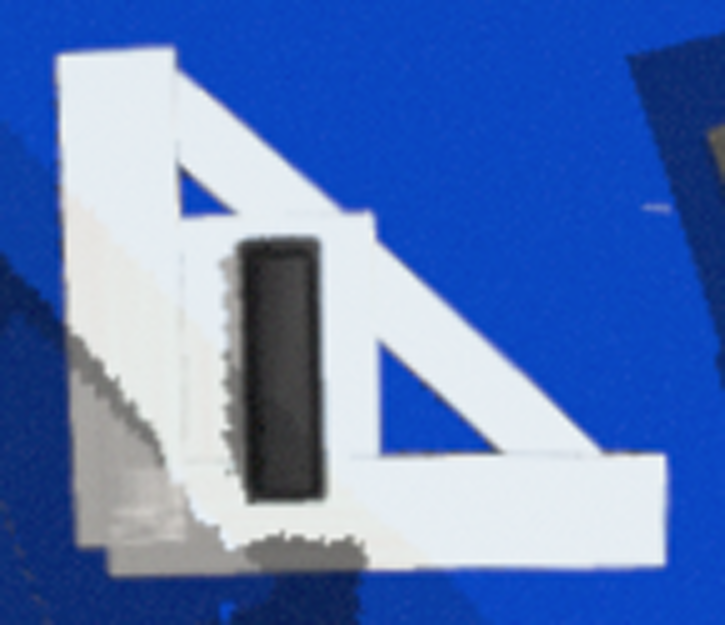

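```bash
python3 - <<'E'
from h import *
s=np.load("w1.npz")
def W(a,b,z): return wonz(s,225+np.array(a)/5-.4,45+np.array(b)/5-.4,s["pos"],s["R"],z)[:,:2]*1000
P=W([58,75,110,665,667],[57,545,575,567,455],0.008);print(P.round(1))
d=P[0]-P[1];print("short edge yaw",np.degrees(np.arctan2(-d[1],-d[0])))
d=P[3]-P[2];print("long edge yaw",np.degrees(np.arctan2(d[1],d[0]))-90)
# handle from edges
yaw=np.radians(-18.5);X=np.array([np.cos(yaw),np.sin(yaw)]);Y=np.array([-X[1],X[0]])
H=W([240,320,327,247],[237,237,500,502],0.042);print(H.round(1),H.mean(0))
for p in (H.mean(0),): print("edge x offset",(P[2:4]-p)@X,"y off",(P[:2]-p)@Y)
E
```

```text
[[456.2 268.7]
 [562.  234.5]
 [571.2 239.6]
 [610.5 361.2]
 [585.7 369.1]]
short edge yaw -17.90639176653111
long edge yaw -17.90085767079654
[[510.6 293. ]
 [515.8 308.1]
 [567.2 291.9]
 [562.3 276.4]] [538.9816361 292.3341806]
edge x offset [47.31426317 45.9786214 ] y off [-48.65927594 -47.50676221]
```

>>> move_arm:
  steps:
    - {"hand":0,"x":-0.6,"y":-2.6,"z":0,"wx":0,"wy":0,"wz":0}
    - {"hand":0,"x":-1.1,"y":-5.2,"z":0,"wx":0,"wy":0,"wz":0}
    - {"hand":0,"x":-1.1,"y":-5.2,"z":0,"wx":0,"wy":0,"wz":0}
    - {"hand":0,"x":-1.1,"y":-5.2,"z":0,"wx":0,"wy":0,"wz":0}
    - {"hand":0,"x":-1.1,"y":-5.2,"z":0,"wx":0,"wy":0,"wz":0}
    - {"hand":0,"x":-1.1,"y":-5.2,"z":0,"wx":0,"wy":0,"wz":0}
    - {"hand":0,"x":-1.1,"y":-5.2,"z":0,"wx":0,"wy":0,"wz":-4}
    - {"hand":0,"x":-0.4,"y":-2.3,"z":0,"wx":0,"wy":0,"wz":-8}
    - {"hand":0,"x":0,"y":0,"z":0,"wx":0,"wy":0,"wz":-8}
    - {"hand":0,"x":0,"y":0,"z":0,"wx":0,"wy":0,"wz":-4}
    - {"hand":0,"x":0,"y":0,"z":0,"wx":0,"wy":0,"wz":0}

```text
time_s: 3.08
eef_pos: [0.5553, -0.0977, 0.304]
ee_rot: [[-0.996, -0.085, -0.0], [-0.085, 0.996, 0.0], [0.0, 0.0, -1.0]]
force: [0.2, 0.0, -0.7]
grip_width: 1.0
```

```bash
python3 -c "
from h import *
wsnap('w2')"
```

```text
(no output)
```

View pics/w2.png

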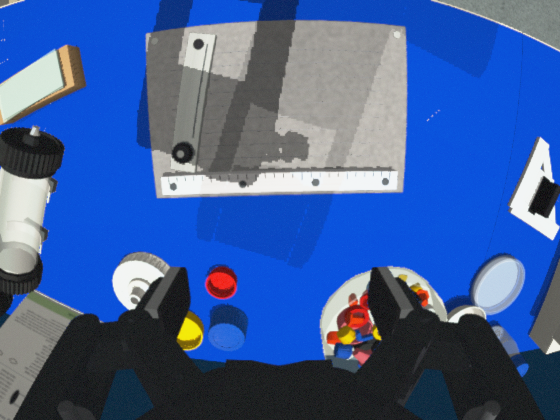

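```bash
python3 - <<'E'
from h import *
s=np.load("w2.npz");c=s["color"]
cv2.imwrite("pics/w2a.png",cv2.resize(c[145:205,145:280],None,fx=5.8,fy=5.8,interpolation=cv2.INTER_CUBIC))
cv2.imwrite("pics/w2b.png",cv2.resize(c[145:205,275:410],None,fx=5.8,fy=5.8,interpolation=cv2.INTER_CUBIC))
cv2.imwrite("pics/w2c.png",cv2.resize(c[20:190,140:250],None,fx=3.5,fy=3.5,interpolation=cv2.INTER_CUBIC))
E
```

```text
(no output)
```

View pics/w2a.png

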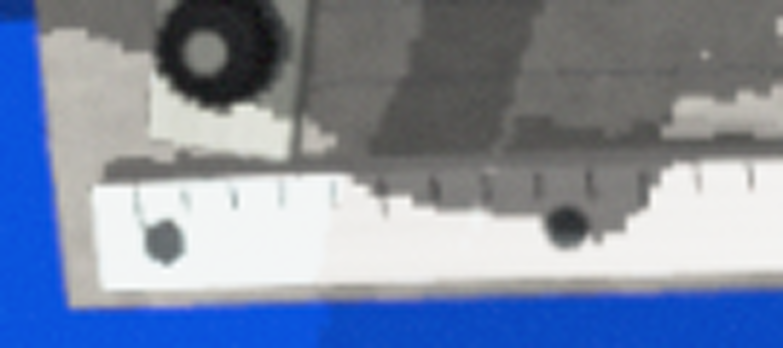

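View pics/w2b.png

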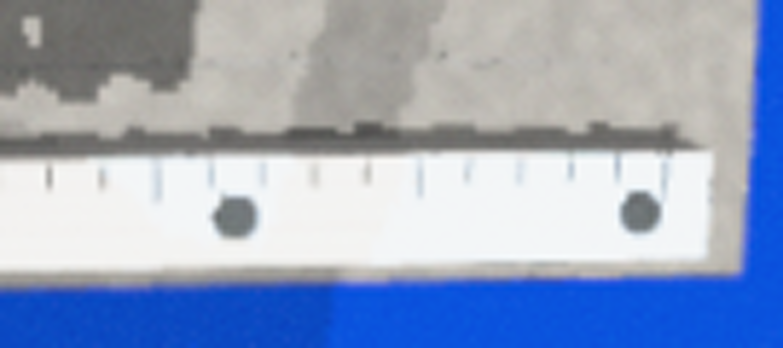

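View pics/w2c.png

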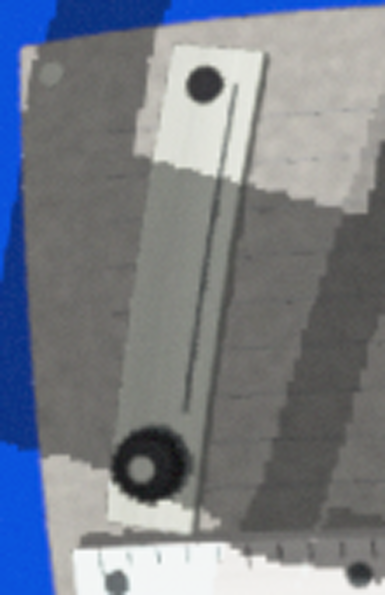

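```bash
python3 - <<'E'
from h import *
s=np.load("w2.npz")
def W(k,a,b,z):
    o,f={'a':((145,145),5.8),'b':((275,145),5.8),'c':((140,20),3.5)}[k]
    return wonz(s,np.array([o[0]+(a+.5)/f-.5]),np.array([o[1]+(b+.5)/f-.5]),s["pos"],s["R"],z)[0,:2]*1000
F=[W('a',92,183,.028),W('a',340,176,.028),W('a',700,163,.028),W('b',150,154,.028),W('b',450,152,.028),W('b',710,150,.028)]
F=np.array(F);print(F.round(1))
pf=np.polyfit(F[:,1],F[:,0],1);print("yaw fence",-np.degrees(np.arctan(pf[0])),"res",(F[:,0]-np.polyval(pf,F[:,1])).round(2))
B=np.array([W('a',100,290,.028),W('b',707,262,.028)]);d=B[1]-B[0];print("back",B.round(1),np.degrees(np.arctan2(d[1],d[0]))-90,np.linalg.norm(d),np.linalg.norm(F[-1]-F[0]))
e=np.array([W('a',67,308,.012),W('b',743,275,.012)]);d=e[1]-e[0];print("board back edge",e.round(1),np.degrees(np.arctan2(d[1],d[0]))-90,np.linalg.norm(d))
yaw=-np.arctan(pf[0]);X=np.array([np.cos(yaw),np.sin(yaw)]);Y=np.array([-X[1],X[0]])
mid=(F[0]+F[-1])/2; mid[0]=np.polyval(pf,mid[1]); O=mid-70*X; print("yaw",np.degrees(yaw),"board origin",O,"fence mid",mid)
def tb(p): return np.array([(p-O)@X,(p-O)@Y])
for n,p in dict(f0=W('c',263,50,.023),f1=W('c',198,525,.023),g0=W('c',175,45,.023),g1=W('c',108,515,.023),knob=W('c',150,465,.038)).items(): print(n,tb(p).round(1))
r=tb(W('c',263,50,.023))-tb(W('c',198,525,.023));print("angle",np.arctan2(r[1],-r[0]))
r=tb(W('c',175,45,.023))-tb(W('c',108,515,.023));print("angle",np.arctan2(r[1],-r[0]))
print(tb(e[0]),tb(e[1]))
E
```

```text
[[ 561.3 -231.3]
 [ 556.6 -180.6]
 [ 548.8 -112.2]
 [ 543.8  -74.3]
 [ 537.8  -17.3]
 [ 531.6   35.3]]
yaw fence 6.434866699645768 res [-0.5   0.47  0.44 -0.34  0.09 -0.16]
back [[ 583.  -229.8]
 [ 554.    38.7]] 6.175681870372841 270.1593213473174 268.24740263647817
board back edge [[ 592.4 -243.3]
 [ 559.5   54.1]] 6.327946660736572 299.1511953529102
yaw 6.434866699645768 board origin [ 477.20557337 -105.84927054] fence mid [546.76456651 -98.0041145 ]
f0 [-84.5 -64. ]
f1 [ 65.1 -92.1]
g0 [-89.2 -91.9]
g1 [  60.3 -122.4]
knob [  42.9 -101.8]
angle 0.18544321718788853
angle 0.2011929110816319
[  99.10026573 -149.47495344] [ 99.65851347 149.67572104]
```

>>> move_arm:
  steps:
    - {"hand":0,"x":-0.1,"y":2.6,"z":0,"wx":0,"wy":0,"wz":0}
    - {"hand":0,"x":-0.2,"y":5.2,"z":0,"wx":0,"wy":0,"wz":0}
    - {"hand":0,"x":-0.2,"y":5.2,"z":0,"wx":0,"wy":0,"wz":0}
    - {"hand":0,"x":-0.2,"y":5.2,"z":0,"wx":0,"wy":0,"wz":0}
    - {"hand":0,"x":-0.2,"y":5.2,"z":0,"wx":0,"wy":0,"wz":0}
    - {"hand":0,"x":-0.2,"y":5.2,"z":0,"wx":0,"wy":0,"wz":0}
    - {"hand":0,"x":-0.3,"y":5.2,"z":0,"wx":0,"wy":0,"wz":0}
    - {"hand":0,"x":-0.3,"y":5.2,"z":0,"wx":0,"wy":0,"wz":6.8}
    - {"hand":0,"x":0,"y":0,"z":3,"wx":0,"wy":0,"wz":8}
    - {"hand":0,"x":0,"y":0,"z":4,"wx":0,"wy":0,"wz":8}
    - {"hand":0,"x":0,"y":0,"z":4,"wx":0,"wy":0,"wz":0}
    - {"hand":0,"x":0,"y":0,"z":0,"wx":0,"wy":0,"wz":0}

```text
time_s: 4.62
eef_pos: [0.5379, 0.2912, 0.1916]
ee_rot: [[-0.951, 0.308, -0.005], [0.308, 0.951, -0.002], [0.004, -0.004, -1.0]]
force: [-0.2, 0.5, 0.3]
grip_width: 1.002
```

```bash
cat >> h.py <<'E'
def togo(x,y,z,yaw,st=None):
    from plant import arm
    st=st or arm.state();R=np.asarray(st["ee_rot"]);p=np.asarray(st["eef_pos"])
    d=R.T@(np.array([x,y,z])-p)*100
    cy=np.degrees(np.arctan2(-R[0,1],R[1,1]))
    print("t",round(st["time_s"],2),"pos",p.round(4),"yaw",round(cy,2),"tool d cm",d.round(2),"wz",round(cy-yaw,2), "tilt",R[:,2].round(4))
    return d
E
python3 -c "
from h import *
togo(.5391,.2920,.087,-17.9)"
```

```text
t 4.62 pos [0.5379 0.2912 0.1916] yaw -17.95 tool d cm [-0.13  0.15 10.46] wz -0.05 tilt [-0.0048 -0.0023 -1.    ]
```

>>> move_arm:
  steps:
    - {"hand":0,"x":-0.1,"y":0.1,"z":3.5,"wx":0,"wy":0,"wz":0}
    - {"hand":0,"x":0,"y":0,"z":3.5,"wx":0,"wy":0,"wz":0}
    - {"hand":0,"x":0,"y":0,"z":2,"wx":0,"wy":0,"wz":0}
    - {"hand":0,"x":0,"y":0,"z":0,"wx":0,"wy":0,"wz":0}

```text
time_s: 5.12
eef_pos: [0.541, 0.2924, 0.1039]
ee_rot: [[-0.951, 0.308, -0.001], [0.308, 0.951, -0.0], [0.001, -0.001, -1.0]]
force: [-0.3, -0.6, 1.0]
grip_width: 1.001
```

```bash
python3 -c "
from h import *
togo(.5391,.2920,.087,-17.9)
wsnap('w3')"
```

```text
t 5.12 pos [0.541  0.2924 0.1039] yaw -17.93 tool d cm [ 0.16 -0.09  1.69] wz -0.03 tilt [-1.e-03 -5.e-04 -1.e+00]
```

View pics/w3.png

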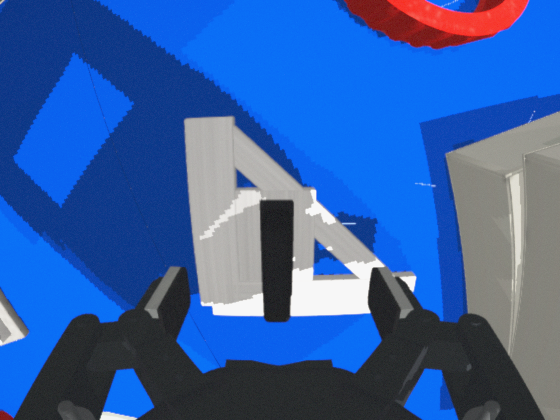

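>>> move_arm:
  steps:
    - {"hand":0,"x":0.1,"y":-0.1,"z":1,"wx":0,"wy":0,"wz":0}
    - {"hand":0,"x":0,"y":0,"z":0.7,"wx":0,"wy":0,"wz":0}
    - {"hand":0,"x":0,"y":0,"z":0,"wx":0,"wy":0,"wz":0}
    - {"hand":100,"x":0,"y":0,"z":0,"wx":0,"wy":0,"wz":0}
    - {"hand":160,"x":0,"y":0,"z":0,"wx":0,"wy":0,"wz":0}
    - {"hand":180,"x":0,"y":0,"z":0,"wx":0,"wy":0,"wz":0}
    - {"hand":255,"x":0,"y":0,"z":0,"wx":0,"wy":0,"wz":0}
    - {"hand":255,"x":0,"y":0,"z":0,"wx":0,"wy":0,"wz":0}
    - {"hand":255,"x":0,"y":0,"z":0,"wx":0,"wy":0,"wz":0}
    - {"hand":255,"x":0,"y":0,"z":0,"wx":0,"wy":0,"wz":0}

```text
time_s: 6.42
eef_pos: [0.54, 0.2918, 0.0872]
ee_rot: [[-0.951, 0.308, 0.0], [0.308, 0.951, 0.0], [-0.0, 0.0, -1.0]]
force: [-1.1, 0.2, 5.2]
grip_width: 0.148
```

```bash
python3 -c "
from h import *
togo(.5391,.2920,.087,-17.9)
wsnap('w4')"
```

```text
t 6.42 pos [0.54   0.2918 0.0872] yaw -17.92 tool d cm [ 0.09 -0.01  0.02] wz -0.02 tilt [ 3.e-04  1.e-04 -1.e+00]
```

View pics/w4.png

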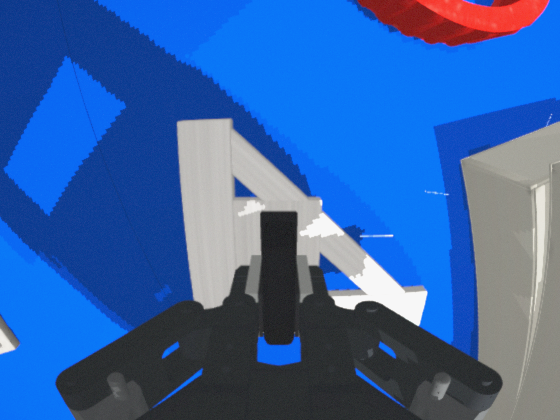

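>>> move_arm:
  steps:
    - {"hand":255,"x":0,"y":0,"z":-1,"wx":0,"wy":0,"wz":0}
    - {"hand":255,"x":0,"y":0,"z":-3,"wx":0,"wy":0,"wz":0}
    - {"hand":255,"x":0,"y":0,"z":-3,"wx":0,"wy":0,"wz":0}
    - {"hand":255,"x":0,"y":0,"z":-1,"wx":0,"wy":0,"wz":-8}
    - {"hand":255,"x":0,"y":0,"z":0,"wx":0,"wy":0,"wz":-8}
    - {"hand":255,"x":0,"y":0,"z":0,"wx":0,"wy":0,"wz":-8.2}
    - {"hand":255,"x":0,"y":0,"z":0,"wx":0,"wy":0,"wz":0}
    - {"hand":255,"x":0,"y":0,"z":0,"wx":0,"wy":0,"wz":0}

```text
time_s: 7.48
eef_pos: [0.5398, 0.2917, 0.167]
ee_rot: [[-0.994, -0.106, -0.0], [-0.106, 0.994, -0.0], [0.0, -0.0, -1.0]]
force: [-0.1, -0.1, -2.9]
grip_width: 0.152
```

```bash
python3 -c "
from h import *
togo(.4899,-.0843,.167,6.35)
from plant import arm
s=arm.state();print(s['force'],s['ft_torque'])"
```

```text
t 7.47 pos [0.5398 0.2917 0.167 ] yaw 6.09 tool d cm [  8.95 -36.86   0.  ] wz -0.26 tilt [-1.e-04 -0.e+00 -1.e+00]
[-0.14399941 -0.10247658 -2.89660643] [-0.01790956  0.00328086  0.03484857]
```

>>> move_arm:
  steps:
    - {"hand":255,"x":0.6,"y":-2.4,"z":0,"wx":0,"wy":0,"wz":-0.25}
    - {"hand":255,"x":1.2,"y":-4.8,"z":0,"wx":0,"wy":0,"wz":0}
    - {"hand":255,"x":1.2,"y":-5,"z":0,"wx":0,"wy":0,"wz":0}
    - {"hand":255,"x":1.2,"y":-5,"z":0,"wx":0,"wy":0,"wz":0}
    - {"hand":255,"x":1.2,"y":-5,"z":0,"wx":0,"wy":0,"wz":0}
    - {"hand":255,"x":1.2,"y":-5,"z":0,"wx":0,"wy":0,"wz":0}
    - {"hand":255,"x":1.2,"y":-5,"z":0,"wx":0,"wy":0,"wz":0}
    - {"hand":255,"x":0.8,"y":-3,"z":0,"wx":0,"wy":0,"wz":0}
    - {"hand":255,"x":0.3,"y":-1.6,"z":0,"wx":0,"wy":0,"wz":0}
    - {"hand":255,"x":0,"y":0,"z":0,"wx":0,"wy":0,"wz":0}
    - {"hand":255,"x":0,"y":0,"z":0,"wx":0,"wy":0,"wz":0}

```text
time_s: 8.85
eef_pos: [0.4933, -0.0832, 0.1669]
ee_rot: [[-0.994, -0.113, -0.0], [-0.113, 0.994, 0.0], [0.0, 0.0, -1.0]]
force: [-0.6, 0.3, -2.3]
grip_width: 0.153
```

```bash
python3 -c "
from h import *
togo(.4899,-.0843,.100,6.35)
wsnap('w5')
from plant import optics
s=optics.snapshot('scene');cv2.imwrite('pics/s5.png',cv2.resize(s['color'][200:320,210:400],None,fx=4,fy=4,interpolation=cv2.INTER_CUBIC))
"
```

```text
t 8.85 pos [ 0.4933 -0.0832  0.1669] yaw 6.51 tool d cm [ 0.35 -0.07  6.69] wz 0.16 tilt [-0.e+00  1.e-04 -1.e+00]
```

View pics/w5.png

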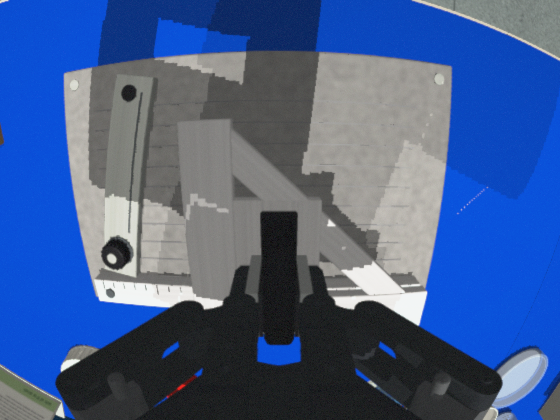

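View pics/s5.png

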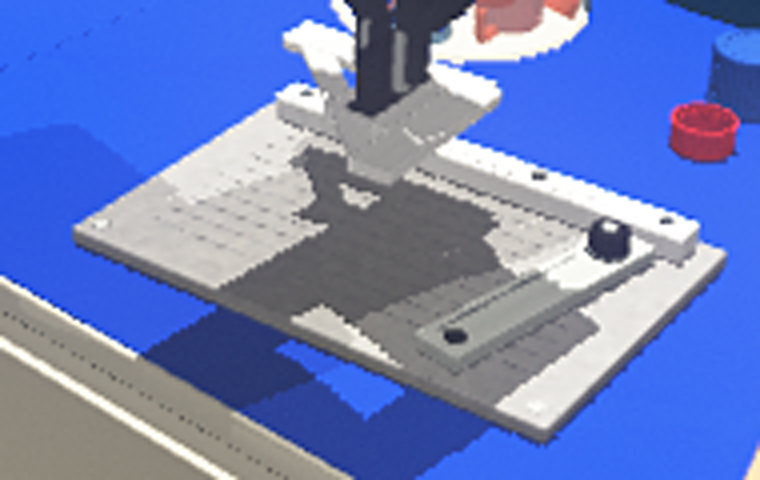

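>>> move_arm:
  steps:
    - {"hand":255,"x":0.3,"y":0,"z":2,"wx":0,"wy":0,"wz":0.1}
    - {"hand":255,"x":0,"y":0,"z":2.6,"wx":0,"wy":0,"wz":0}
    - {"hand":255,"x":0,"y":0,"z":1.4,"wx":0,"wy":0,"wz":0}
    - {"hand":255,"x":0,"y":0,"z":0.6,"wx":0,"wy":0,"wz":0}
    - {"hand":255,"x":0,"y":0,"z":0,"wx":0,"wy":0,"wz":0}
    - {"hand":255,"x":0,"y":0,"z":0,"wx":0,"wy":0,"wz":0}

```text
time_s: 9.7
eef_pos: [0.4905, -0.0843, 0.1015]
ee_rot: [[-0.994, -0.112, 0.001], [-0.112, 0.994, -0.0], [-0.001, -0.0, -1.0]]
force: [0.4, 0.7, -2.6]
grip_width: 0.153
```

```bash
cat >> h.py <<'E'
YAW=np.radians(6.4);BX=np.array([np.cos(YAW),np.sin(YAW),0]);BY=np.array([-BX[1],BX[0],0])
BO=np.array([.4772,-.1058,0])
def rep():
    from plant import arm
    st=arm.state();R=st["ee_rot"];p=st["eef_pos"];f=st["force"];t=st["ft_torque"]
    print("t",round(st["time_s"],2),"board xy mm",((p-BO)@BX*1000).round(2),((p-BO)@BY*1000).round(2),"z",(p[2]*1000).round(2),"yaw",np.degrees(np.arctan2(-R[0,1],R[1,1])).round(3),"tilt",(R[:2,2]*1000).round(1),"F board",(f@BX).round(2),(f@BY).round(2),f[2].round(2),"T",(t@BX).round(3),(t@BY).round(3),t[2].round(3))
E
python3 -c "
from h import *
rep();rep()"
```

```text
t 9.7 board xy mm 15.64 19.85 z 101.47 yaw 6.431 tilt [ 0.8 -0.2] F board 0.47 0.67 -2.58 T -0.002 -0.003 0.026
t 9.7 board xy mm 15.64 19.85 z 101.47 yaw 6.431 tilt [ 0.8 -0.2] F board 0.47 0.67 -2.58 T -0.002 -0.003 0.026
```

>>> move_arm:
  steps:
    - {"hand":255,"x":-0.3,"y":0,"z":0.08,"wx":0,"wy":0,"wz":0}
    - {"hand":255,"x":-0.2,"y":0,"z":0,"wx":0,"wy":0,"wz":0}
    - {"hand":255,"x":-0.1,"y":0,"z":0,"wx":0,"wy":0,"wz":0}
    - {"hand":255,"x":0,"y":0,"z":0,"wx":0,"wy":0,"wz":0}
    - {"hand":255,"x":0,"y":0,"z":0,"wx":0,"wy":0,"wz":0}

```text
time_s: 10.32
eef_pos: [0.496, -0.0836, 0.1001]
ee_rot: [[-0.994, -0.112, -0.0], [-0.112, 0.994, 0.0], [0.0, 0.0, -1.0]]
force: [-0.2, -0.4, -2.3]
grip_width: 0.153
```

```bash
python3 -c "
from h import *
rep()"
```

```text
t 10.32 board xy mm 21.2 19.96 z 100.08 yaw 6.426 tilt [-0.1  0. ] F board -0.28 -0.41 -2.29 T 0.027 0.016 0.002
```

>>> move_arm:
  steps:
    - {"hand":255,"x":-0.05,"y":0,"z":0,"wx":0,"wy":0,"wz":0}
    - {"hand":255,"x":-0.05,"y":0,"z":0,"wx":0,"wy":0,"wz":0}
    - {"hand":255,"x":-0.05,"y":0,"z":0,"wx":0,"wy":0,"wz":0}
    - {"hand":255,"x":0,"y":0,"z":0,"wx":0,"wy":0,"wz":0}

```text
time_s: 10.82
eef_pos: [0.4977, -0.0835, 0.1001]
ee_rot: [[-0.994, -0.112, 0.0], [-0.112, 0.994, -0.0], [-0.0, -0.0, -1.0]]
force: [-0.3, 0.2, -2.6]
grip_width: 0.154
```

>>> move_arm:
  steps:
    - {"hand":255,"x":-0.04,"y":0,"z":0,"wx":0,"wy":0,"wz":0}
    - {"hand":255,"x":-0.04,"y":0,"z":0,"wx":0,"wy":0,"wz":0}
    - {"hand":255,"x":0,"y":0,"z":0,"wx":0,"wy":0,"wz":0}

```text
time_s: 11.2
eef_pos: [0.4984, -0.0834, 0.1001]
ee_rot: [[-0.994, -0.112, -0.0], [-0.112, 0.994, 0.0], [0.0, 0.0, -1.0]]
force: [-0.6, -0.2, -2.7]
grip_width: 0.156
```

```bash
python3 -c "
from h import *
rep()"
```

```text
t 11.2 board xy mm 23.55 19.95 z 100.07 yaw 6.428 tilt [-0.1  0. ] F board -0.57 -0.1 -2.71 T 0.045 0.067 -0.016
```

>>> move_arm:
  steps:
    - {"hand":255,"x":-0.03,"y":0,"z":0,"wx":0,"wy":0,"wz":0}
    - {"hand":255,"x":-0.03,"y":0,"z":0,"wx":0,"wy":0,"wz":0}
    - {"hand":255,"x":0,"y":0,"z":0,"wx":0,"wy":0,"wz":0}

```text
time_s: 11.58
eef_pos: [0.4986, -0.0832, 0.1]
ee_rot: [[-0.994, -0.112, -0.001], [-0.112, 0.994, 0.0], [0.001, 0.0, -1.0]]
force: [-4.6, -0.8, -0.4]
grip_width: 0.153
```

>>> move_arm:
  steps:
    - {"hand":255,"x":-0.03,"y":0,"z":0,"wx":0,"wy":0,"wz":0}
    - {"hand":255,"x":0,"y":0,"z":0,"wx":0,"wy":0,"wz":0}

```text
time_s: 11.82
eef_pos: [0.4986, -0.0832, 0.1]
ee_rot: [[-0.994, -0.112, -0.001], [-0.112, 0.994, 0.0], [0.001, 0.0, -1.0]]
force: [-6.4, -1.2, 0.1]
grip_width: 0.151
```

```bash
python3 -c "
from h import *
rep()"
```

```text
t 11.82 board xy mm 23.79 20.07 z 99.96 yaw 6.42 tilt [-1.4  0.3] F board -6.45 -0.44 0.08 T -0.155 1.034 -0.286
```

>>> move_arm:
  steps:
    - {"hand":255,"x":0,"y":0,"z":0,"wx":0,"wy":0,"wz":0.1}
    - {"hand":255,"x":0,"y":0,"z":0,"wx":0,"wy":0,"wz":0}

```text
time_s: 12.08
eef_pos: [0.4986, -0.0832, 0.1]
ee_rot: [[-0.994, -0.11, -0.001], [-0.11, 0.994, 0.0], [0.001, 0.0, -1.0]]
force: [-6.4, -1.2, 0.2]
grip_width: 0.149
```

```bash
python3 -c "
from h import *
rep()"
```

```text
t 12.07 board xy mm 23.82 20.09 z 99.97 yaw 6.326 tilt [-1.4  0.3] F board -6.46 -0.51 0.18 T -0.102 0.962 -0.054
```

>>> move_arm:
  steps:
    - {"hand":255,"x":0,"y":0,"z":0,"wx":0,"wy":0,"wz":0.1}
    - {"hand":255,"x":0,"y":0,"z":0,"wx":0,"wy":0,"wz":0}

```text
time_s: 12.32
eef_pos: [0.4986, -0.0832, 0.1]
ee_rot: [[-0.994, -0.109, -0.001], [-0.109, 0.994, 0.0], [0.001, 0.0, -1.0]]
force: [-6.3, -0.5, -0.3]
grip_width: 0.15
```

```bash
python3 -c "
from h import *
rep()"
```

```text
t 12.32 board xy mm 23.75 20.09 z 99.95 yaw 6.232 tilt [-1.5  0.2] F board -6.31 0.18 -0.33 T -0.101 1.028 -0.028
```

>>> move_arm:
  steps:
    - {"hand":255,"x":0,"y":0,"z":0,"wx":0,"wy":0,"wz":0.1}
    - {"hand":255,"x":0,"y":0,"z":0,"wx":0,"wy":0,"wz":0}

```text
time_s: 12.58
eef_pos: [0.4986, -0.0832, 0.1]
ee_rot: [[-0.994, -0.107, -0.001], [-0.107, 0.994, 0.0], [0.001, 0.0, -1.0]]
force: [-7.1, -1.5, -0.6]
grip_width: 0.151
```

```bash
python3 -c "
from h import *
rep()"
```

```text
t 12.57 board xy mm 23.8 20.09 z 99.99 yaw 6.136 tilt [-1.4  0.2] F board -7.26 -0.72 -0.56 T -0.1 1.017 0.096
```

>>> move_arm:
  steps:
    - {"hand":255,"x":0,"y":-0.1,"z":0,"wx":0,"wy":0,"wz":0}
    - {"hand":255,"x":0,"y":-0.2,"z":0,"wx":0,"wy":0,"wz":0}
    - {"hand":255,"x":0,"y":-0.2,"z":0,"wx":0,"wy":0,"wz":0}

```text
time_s: 12.95
eef_pos: [0.4992, -0.088, 0.0999]
ee_rot: [[-0.994, -0.107, -0.001], [-0.107, 0.994, 0.0], [0.001, 0.001, -1.0]]
force: [-4.3, 1.8, -2.2]
grip_width: 0.153
```

```bash
python3 -c "
from h import *
rep()"
```

```text
t 12.95 board xy mm 23.83 15.23 z 99.89 yaw 6.138 tilt [-1.4  0.4] F board -4.03 2.31 -2.16 T 0.495 0.779 0.132
```

>>> move_arm:
  steps:
    - {"hand":255,"x":0,"y":-0.3,"z":0,"wx":0,"wy":0,"wz":0}
    - {"hand":255,"x":0,"y":-0.4,"z":0,"wx":0,"wy":0,"wz":0}
    - {"hand":255,"x":0,"y":-0.4,"z":0,"wx":0,"wy":0,"wz":0}
    - {"hand":255,"x":0,"y":-0.4,"z":0,"wx":0,"wy":0,"wz":0}
    - {"hand":255,"x":0,"y":-0.4,"z":0,"wx":0,"wy":0,"wz":0}
    - {"hand":255,"x":0,"y":-0.3,"z":0,"wx":0,"wy":0,"wz":0}

```text
time_s: 13.7
eef_pos: [0.5016, -0.11, 0.0999]
ee_rot: [[-0.994, -0.107, -0.001], [-0.107, 0.994, 0.0], [0.001, 0.001, -1.0]]
force: [-4.9, 2.3, -3.3]
grip_width: 0.148
```

```bash
python3 -c "
from h import *
rep()"
```

```text
t 13.7 board xy mm 23.77 -6.89 z 99.87 yaw 6.134 tilt [-1.3  0.4] F board -4.64 2.85 -3.34 T 0.44 0.817 0.074
```

>>> move_arm:
  steps:
    - {"hand":255,"x":0,"y":-0.25,"z":0,"wx":0,"wy":0,"wz":0}
    - {"hand":255,"x":0,"y":-0.25,"z":0,"wx":0,"wy":0,"wz":0}
    - {"hand":255,"x":0,"y":-0.25,"z":0,"wx":0,"wy":0,"wz":0}
    - {"hand":255,"x":0,"y":-0.2,"z":0,"wx":0,"wy":0,"wz":0}

```text
time_s: 14.2
eef_pos: [0.5026, -0.1194, 0.0999]
ee_rot: [[-0.994, -0.107, -0.001], [-0.107, 0.994, 0.0], [0.001, 0.001, -1.0]]
force: [-4.0, 1.9, -2.6]
grip_width: 0.154
```

```bash
python3 -c "
from h import *
rep()"
```

```text
t 14.2 board xy mm 23.73 -16.35 z 99.86 yaw 6.134 tilt [-1.3  0.4] F board -3.71 2.38 -2.56 T 0.5 0.812 0.069
```

>>> move_arm:
  steps:
    - {"hand":255,"x":0,"y":-0.2,"z":0,"wx":0,"wy":0,"wz":0}
    - {"hand":255,"x":0,"y":-0.2,"z":0,"wx":0,"wy":0,"wz":0}
    - {"hand":255,"x":0,"y":-0.15,"z":0,"wx":0,"wy":0,"wz":0}

```text
time_s: 14.58
eef_pos: [0.5032, -0.1249, 0.0999]
ee_rot: [[-0.994, -0.107, -0.001], [-0.107, 0.994, 0.0], [0.001, 0.001, -1.0]]
force: [-4.7, 2.2, -2.6]
grip_width: 0.153
```

```bash
python3 -c "
from h import *
rep()"
```

```text
t 14.57 board xy mm 23.72 -21.84 z 99.87 yaw 6.137 tilt [-1.3  0.4] F board -4.44 2.7 -2.64 T 0.522 0.813 0.122
```

>>> move_arm:
  steps:
    - {"hand":255,"x":0,"y":-0.15,"z":0,"wx":0,"wy":0,"wz":0}
    - {"hand":255,"x":0,"y":-0.15,"z":0,"wx":0,"wy":0,"wz":0}
    - {"hand":255,"x":0,"y":-0.15,"z":0,"wx":0,"wy":0,"wz":0}

```text
time_s: 14.95
eef_pos: [0.5035, -0.1291, 0.0998]
ee_rot: [[-0.994, -0.107, -0.002], [-0.107, 0.994, 0.001], [0.002, 0.001, -1.0]]
force: [-4.7, 5.2, -2.6]
grip_width: 0.151
```

```bash
python3 -c "
from h import *
rep()"
```

```text
t 14.95 board xy mm 23.57 -26.08 z 99.84 yaw 6.121 tilt [-1.6  0.7] F board -4.14 5.72 -2.56 T 0.912 0.753 -0.082
```

>>> move_arm:
  steps:
    - {"hand":255,"x":-0.02,"y":-0.12,"z":0,"wx":0,"wy":0,"wz":0}
    - {"hand":255,"x":-0.01,"y":-0.12,"z":0,"wx":0,"wy":0,"wz":0}
    - {"hand":255,"x":0,"y":-0.12,"z":0,"wx":0,"wy":0,"wz":0}
    - {"hand":255,"x":0,"y":-0.12,"z":0,"wx":0,"wy":0,"wz":0}

```text
time_s: 15.45
eef_pos: [0.5041, -0.1337, 0.0998]
ee_rot: [[-0.994, -0.107, -0.002], [-0.107, 0.994, 0.001], [0.002, 0.001, -1.0]]
force: [-5.9, 4.8, -2.6]
grip_width: 0.152
```

```bash
python3 -c "
from h import *
rep()"
```

```text
t 15.45 board xy mm 23.65 -30.78 z 99.77 yaw 6.124 tilt [-2.1  0.9] F board -5.29 5.43 -2.56 T 1.003 0.938 0.029
```

>>> move_arm:
  steps:
    - {"hand":255,"x":0,"y":-0.12,"z":0,"wx":0,"wy":0,"wz":0}
    - {"hand":255,"x":0,"y":-0.12,"z":0,"wx":0,"wy":0,"wz":0}
    - {"hand":255,"x":0,"y":-0.12,"z":0,"wx":0,"wy":0,"wz":0}
    - {"hand":255,"x":0,"y":-0.12,"z":0,"wx":0,"wy":0,"wz":0}
    - {"hand":255,"x":0,"y":-0.1,"z":0,"wx":0,"wy":0,"wz":0}

```text
time_s: 16.08
eef_pos: [0.5048, -0.1395, 0.0998]
ee_rot: [[-0.994, -0.107, -0.002], [-0.107, 0.994, 0.001], [0.002, 0.001, -1.0]]
force: [-5.1, 5.1, -2.7]
grip_width: 0.153
```

```bash
python3 -c "
from h import *
rep()"
```

```text
t 16.07 board xy mm 23.63 -36.57 z 99.76 yaw 6.122 tilt [-2.1  0.9] F board -4.53 5.61 -2.72 T 1.013 0.904 -0.006
```

>>> move_arm:
  steps:
    - {"hand":255,"x":0,"y":-0.08,"z":0,"wx":0,"wy":0,"wz":0}
    - {"hand":255,"x":0,"y":-0.06,"z":0,"wx":0,"wy":0,"wz":0}
    - {"hand":255,"x":0,"y":-0.05,"z":0,"wx":0,"wy":0,"wz":0}

```text
time_s: 16.45
eef_pos: [0.5049, -0.1414, 0.0998]
ee_rot: [[-0.994, -0.107, -0.002], [-0.107, 0.994, 0.001], [0.002, 0.001, -1.0]]
force: [-5.7, 5.8, -2.7]
grip_width: 0.153
```

```bash
python3 -c "
from h import *
rep()"
```

```text
t 16.45 board xy mm 23.61 -38.45 z 99.76 yaw 6.121 tilt [-2.1  0.9] F board -5.0 6.41 -2.73 T 0.98 0.916 -0.083
```

>>> move_arm:
  steps:
    - {"hand":255,"x":0,"y":-0.05,"z":0,"wx":0,"wy":0,"wz":0}
    - {"hand":255,"x":0,"y":-0.05,"z":0,"wx":0,"wy":0,"wz":0}

```text
time_s: 16.7
eef_pos: [0.5051, -0.1424, 0.0998]
ee_rot: [[-0.994, -0.107, -0.002], [-0.107, 0.994, 0.001], [0.002, 0.001, -1.0]]
force: [-5.8, 6.0, -3.1]
grip_width: 0.15
```

```bash
python3 -c "
from h import *
rep()"
```

```text
t 16.7 board xy mm 23.61 -39.45 z 99.77 yaw 6.126 tilt [-2.   0.9] F board -5.07 6.56 -3.08 T 0.973 0.881 -0.082
```

>>> move_arm:
  steps:
    - {"hand":255,"x":0,"y":-0.05,"z":0,"wx":0,"wy":0,"wz":0}
    - {"hand":255,"x":0,"y":-0.05,"z":0,"wx":0,"wy":0,"wz":0}

```text
time_s: 16.95
eef_pos: [0.5052, -0.1434, 0.0998]
ee_rot: [[-0.994, -0.107, -0.002], [-0.107, 0.994, 0.001], [0.002, 0.001, -1.0]]
force: [-4.5, 3.9, -1.9]
grip_width: 0.154
```

```bash
python3 -c "
from h import *
rep()"
```

```text
t 16.95 board xy mm 23.61 -40.46 z 99.76 yaw 6.123 tilt [-2.1  0.9] F board -4.0 4.39 -1.89 T 0.959 0.861 -0.027
```

>>> move_arm:
  steps:
    - {"hand":255,"x":0,"y":-0.05,"z":0,"wx":0,"wy":0,"wz":0}
    - {"hand":255,"x":0,"y":-0.04,"z":0,"wx":0,"wy":0,"wz":0}

```text
time_s: 17.2
eef_pos: [0.5053, -0.1443, 0.0998]
ee_rot: [[-0.994, -0.107, -0.002], [-0.107, 0.994, 0.001], [0.002, 0.001, -1.0]]
force: [-5.3, 4.4, -3.1]
grip_width: 0.148
```

```bash
python3 -c "
from h import *
rep()"
```

```text
t 17.2 board xy mm 23.6 -41.35 z 99.76 yaw 6.122 tilt [-2.1  0.9] F board -4.76 4.95 -3.07 T 0.975 0.926 -0.077
```

>>> move_arm:
  steps:
    - {"hand":255,"x":0,"y":-0.04,"z":0,"wx":0,"wy":0,"wz":0}
    - {"hand":255,"x":0,"y":-0.04,"z":0,"wx":0,"wy":0,"wz":0}

```text
time_s: 17.45
eef_pos: [0.5053, -0.145, 0.0998]
ee_rot: [[-0.994, -0.107, -0.002], [-0.107, 0.994, 0.001], [0.002, 0.001, -1.0]]
force: [-5.3, 5.5, -2.6]
grip_width: 0.155
```

```bash
python3 -c "
from h import *
rep()"
```

```text
t 17.45 board xy mm 23.59 -42.14 z 99.76 yaw 6.124 tilt [-2.1  0.9] F board -4.67 6.01 -2.56 T 0.998 0.898 -0.048
```

>>> move_arm:
  steps:
    - {"hand":255,"x":0,"y":-0.04,"z":0,"wx":0,"wy":0,"wz":0}
    - {"hand":255,"x":0,"y":-0.04,"z":0,"wx":0,"wy":0,"wz":0}

```text
time_s: 17.7
eef_pos: [0.5054, -0.1456, 0.0997]
ee_rot: [[-0.994, -0.106, -0.002], [-0.106, 0.994, 0.001], [0.002, 0.002, -1.0]]
force: [-4.8, 11.0, -0.9]
grip_width: 0.152
```

```bash
python3 -c "
from h import *
rep()"
```

```text
t 17.7 board xy mm 23.54 -42.67 z 99.74 yaw 6.11 tilt [-2.3  1.3] F board -3.56 11.49 -0.93 T 2.0 0.591 -0.053
```

>>> move_arm:
  steps:
    - {"hand":255,"x":-0.03,"y":0,"z":0,"wx":0,"wy":0,"wz":0}
    - {"hand":255,"x":-0.02,"y":0,"z":0,"wx":0,"wy":0,"wz":0}

```text
time_s: 17.95
eef_pos: [0.5054, -0.1455, 0.0997]
ee_rot: [[-0.994, -0.107, -0.003], [-0.107, 0.994, 0.001], [0.003, 0.002, -1.0]]
force: [-8.8, 6.9, 1.1]
grip_width: 0.152
```

```bash
python3 -c "
from h import *
rep()"
```

```text
t 17.95 board xy mm 23.64 -42.63 z 99.71 yaw 6.124 tilt [-3.1  1.3] F board -8.0 7.83 1.07 T 1.22 1.319 -0.091
```

>>> move_arm:
  steps:
    - {"hand":255,"x":-0.02,"y":-0.03,"z":-0.02,"wx":0,"wy":0,"wz":0}
    - {"hand":255,"x":0,"y":0,"z":0,"wx":0,"wy":0,"wz":0}

```text
time_s: 18.2
eef_pos: [0.5055, -0.1456, 0.0998]
ee_rot: [[-0.994, -0.107, -0.004], [-0.107, 0.994, 0.002], [0.003, 0.002, -1.0]]
force: [-7.6, 8.2, -2.5]
grip_width: 0.154
```

```bash
python3 -c "
from h import *
rep()
wsnap('w6')"
```

```text
t 18.2 board xy mm 23.65 -42.69 z 99.77 yaw 6.124 tilt [-3.6  1.6] F board -6.65 9.01 -2.52 T 1.727 1.064 -0.058
```

View pics/w6.png

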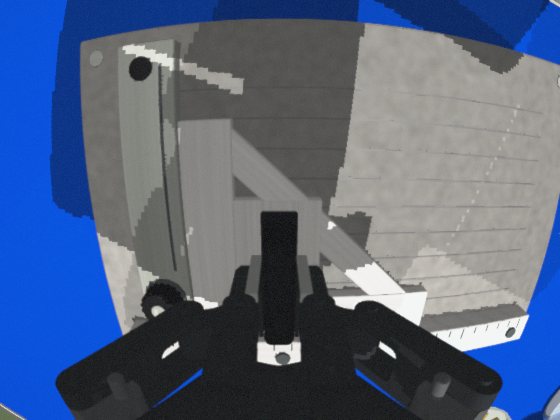

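>>> move_arm:
  steps:
    - {"hand":255,"x":-0.03,"y":-0.02,"z":0,"wx":0,"wy":0,"wz":0}
    - {"hand":255,"x":-0.03,"y":-0.02,"z":0,"wx":0,"wy":0,"wz":0}
    - {"hand":255,"x":0,"y":0,"z":0,"wx":0,"wy":0,"wz":0}

```text
time_s: 18.62
eef_pos: [0.5056, -0.1457, 0.0997]
ee_rot: [[-0.994, -0.107, -0.005], [-0.107, 0.994, 0.002], [0.004, 0.003, -1.0]]
force: [-9.4, 10.9, 1.1]
grip_width: 0.15
```

```bash
python3 -c "
from h import *
rep()"
```

```text
t 18.62 board xy mm 23.78 -42.79 z 99.73 yaw 6.118 tilt [-4.6  2.1] F board -8.17 11.91 1.11 T 2.1 1.44 -0.079
```

>>> move_arm:
  steps:
    - {"hand":255,"x":0,"y":0,"z":-0.01,"wx":0.05,"wy":-0.12,"wz":0}
    - {"hand":255,"x":0,"y":0,"z":0,"wx":0,"wy":0,"wz":0}

```text
time_s: 18.88
eef_pos: [0.5055, -0.1456, 0.0997]
ee_rot: [[-0.994, -0.107, -0.003], [-0.107, 0.994, 0.001], [0.002, 0.002, -1.0]]
force: [-10.1, 10.8, -0.3]
grip_width: 0.155
```

```bash
python3 -c "
from h import *
rep()"
```

```text
t 18.88 board xy mm 23.68 -42.75 z 99.72 yaw 6.122 tilt [-2.6  1.5] F board -8.79 11.89 -0.25 T 2.112 1.564 -0.051
```

>>> move_arm:
  steps:
    - {"hand":255,"x":-0.03,"y":0,"z":0,"wx":0,"wy":-0.05,"wz":0}
    - {"hand":255,"x":-0.03,"y":-0.01,"z":0,"wx":0,"wy":-0.05,"wz":0}
    - {"hand":255,"x":0,"y":0,"z":0,"wx":0,"wy":0,"wz":0}

```text
time_s: 19.25
eef_pos: [0.5055, -0.1456, 0.0997]
ee_rot: [[-0.994, -0.107, -0.002], [-0.107, 0.994, 0.002], [0.002, 0.002, -1.0]]
force: [-13.7, 8.4, 2.1]
grip_width: 0.154
```

```bash
python3 -c "
from h import *
rep()"
```

```text
t 19.25 board xy mm 23.71 -42.75 z 99.71 yaw 6.133 tilt [-2.   1.9] F board -12.65 9.9 2.09 T 1.884 2.17 -0.002
```

>>> move_arm:
  steps:
    - {"hand":255,"x":0,"y":-0.03,"z":-0.01,"wx":0.03,"wy":0,"wz":0}
    - {"hand":255,"x":0,"y":0,"z":0,"wx":0,"wy":0,"wz":0}
    - {"hand":255,"x":0,"y":0,"z":0,"wx":0,"wy":0,"wz":0}

```text
time_s: 19.62
eef_pos: [0.5055, -0.1457, 0.0997]
ee_rot: [[-0.994, -0.107, -0.002], [-0.107, 0.994, 0.002], [0.002, 0.002, -1.0]]
force: [-11.4, 13.2, 0.6]
grip_width: 0.15
```

```bash
python3 -c "
from h import *
rep()"
```

```text
t 19.62 board xy mm 23.67 -42.77 z 99.71 yaw 6.125 tilt [-2.2  1.7] F board -9.83 14.42 0.62 T 2.466 1.936 -0.008
```

>>> move_arm:
  steps:
    - {"hand":255,"x":-0.02,"y":0.01,"z":0,"wx":0,"wy":0,"wz":0}
    - {"hand":255,"x":0,"y":0,"z":0,"wx":0,"wy":0,"wz":0}
    - {"hand":255,"x":0,"y":0,"z":0,"wx":0,"wy":0,"wz":0}

```text
time_s: 20.0
eef_pos: [0.5056, -0.1457, 0.0997]
ee_rot: [[-0.994, -0.107, -0.002], [-0.107, 0.994, 0.002], [0.002, 0.002, -1.0]]
force: [-13.2, 11.3, 1.5]
grip_width: 0.152
```

```bash
python3 -c "
from h import *
rep()"
```

```text
t 20.0 board xy mm 23.74 -42.78 z 99.71 yaw 6.127 tilt [-2.4  1.6] F board -11.88 12.68 1.55 T 2.235 2.266 -0.019
```

>>> move_arm:
  steps:
    - {"hand":255,"x":0,"y":0,"z":0,"wx":0,"wy":0,"wz":0}
    - {"hand":255,"x":0,"y":0,"z":0,"wx":0,"wy":0,"wz":0}
    - {"hand":255,"x":0,"y":0,"z":0,"wx":0,"wy":0,"wz":0}
    - {"hand":255,"x":0,"y":0,"z":0,"wx":0,"wy":0,"wz":0}
    - {"hand":255,"x":0,"y":0,"z":0,"wx":0,"wy":0,"wz":0}
    - {"hand":255,"x":0,"y":0,"z":0,"wx":0,"wy":0,"wz":0}

```text
time_s: 20.75
eef_pos: [0.5055, -0.1456, 0.0997]
ee_rot: [[-0.994, -0.107, -0.002], [-0.107, 0.994, 0.002], [0.002, 0.002, -1.0]]
force: [-14.0, 11.0, 1.2]
grip_width: 0.156
```

```bash
python3 -c "
from h import *
rep()"
```

```text
t 20.75 board xy mm 23.72 -42.75 z 99.69 yaw 6.13 tilt [-2.5  1.6] F board -12.69 12.47 1.17 T 2.148 2.126 0.022
```

>>> move_arm:
  steps:
    - {"hand":255,"x":0,"y":0,"z":0,"wx":0,"wy":0,"wz":0}
    - {"hand":255,"x":0,"y":0,"z":0,"wx":0,"wy":0,"wz":0}
    - {"hand":255,"x":0,"y":0,"z":0,"wx":0,"wy":0,"wz":0}
    - {"hand":255,"x":0,"y":0,"z":0,"wx":0,"wy":0,"wz":0}
    - {"hand":255,"x":0,"y":0,"z":0,"wx":0,"wy":0,"wz":0}
    - {"hand":255,"x":0,"y":0,"z":0,"wx":0,"wy":0,"wz":0}

```text
time_s: 21.5
eef_pos: [0.5056, -0.1457, 0.0997]
ee_rot: [[-0.994, -0.107, -0.002], [-0.107, 0.994, 0.002], [0.002, 0.002, -1.0]]
force: [-13.9, 10.0, 2.2]
grip_width: 0.152
```

```bash
python3 -c "
from h import *
rep()"
```

```text
t 21.5 board xy mm 23.75 -42.76 z 99.72 yaw 6.13 tilt [-2.4  1.6] F board -12.68 11.45 2.19 T 2.169 2.193 0.027
```

>>> move_arm:
  steps:
    - {"hand":255,"x":0.03,"y":0.03,"z":0,"wx":0,"wy":0,"wz":0}
    - {"hand":255,"x":0.05,"y":0.05,"z":0,"wx":0,"wy":0,"wz":0}
    - {"hand":255,"x":0.05,"y":0.06,"z":0,"wx":0,"wy":0,"wz":0}
    - {"hand":255,"x":0.05,"y":0.06,"z":0,"wx":0,"wy":0,"wz":0}
    - {"hand":255,"x":0.06,"y":0.08,"z":0,"wx":0,"wy":0,"wz":0}
    - {"hand":255,"x":0.06,"y":0.1,"z":0,"wx":0,"wy":0,"wz":0}

```text
time_s: 22.25
eef_pos: [0.5049, -0.1439, 0.1003]
ee_rot: [[-0.994, -0.107, 0.003], [-0.107, 0.994, -0.001], [-0.003, -0.001, -1.0]]
force: [-3.3, -1.9, -3.2]
grip_width: 0.153
```

```bash
python3 -c "
from h import *
rep()"
```

```text
t 22.25 board xy mm 23.28 -40.92 z 100.29 yaw 6.136 tilt [ 3.4 -1.1] F board -3.44 -1.49 -3.22 T -0.408 0.64 0.112
```

>>> move_arm:
  steps:
    - {"hand":255,"x":0.1,"y":0.2,"z":-0.02,"wx":-0.07,"wy":0.2,"wz":0}
    - {"hand":255,"x":0.2,"y":0.4,"z":-0.02,"wx":0,"wy":0,"wz":0}
    - {"hand":255,"x":0.3,"y":0.8,"z":-0.05,"wx":0,"wy":0,"wz":0}
    - {"hand":255,"x":0.3,"y":1.2,"z":0,"wx":0,"wy":0,"wz":0}
    - {"hand":255,"x":0.2,"y":1.2,"z":-0.5,"wx":0,"wy":0,"wz":0}
    - {"hand":255,"x":0,"y":0.6,"z":-2,"wx":0,"wy":0,"wz":0}
    - {"hand":255,"x":0,"y":0,"z":-3,"wx":0,"wy":0,"wz":0}
    - {"hand":255,"x":0,"y":0,"z":-1,"wx":0,"wy":0,"wz":0}
    - {"hand":255,"x":0,"y":0,"z":0,"wx":0,"wy":0,"wz":0}

```text
time_s: 23.38
eef_pos: [0.4898, -0.1009, 0.1668]
ee_rot: [[-0.994, -0.107, 0.002], [-0.107, 0.994, -0.001], [-0.002, -0.001, -1.0]]
force: [-0.1, -0.2, -2.5]
grip_width: 0.151
```

```bash
python3 -c "
from h import *
rep()
togo(.49,.16,.167,6.1)
wsnap('w7')"
```

```text
t 23.38 board xy mm 13.06 3.46 z 166.79 yaw 6.137 tilt [ 1.8 -0.5] F board -0.09 -0.21 -2.48 T -0.059 -0.032 0.045
t 23.38 pos [ 0.4898 -0.1009  0.1668] yaw 6.14 tool d cm [-2.81 25.94 -0.03] wz 0.04 tilt [ 1.8e-03 -5.0e-04 -1.0e+00]
```

View pics/w7.png

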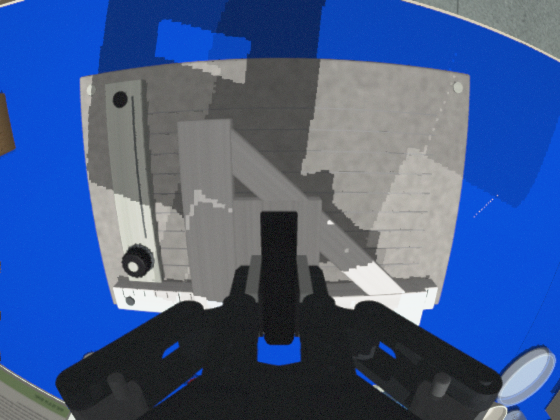

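>>> move_arm:
  steps:
    - {"hand":255,"x":-0.3,"y":2.5,"z":0,"wx":0,"wy":0.1,"wz":0}
    - {"hand":255,"x":-0.5,"y":4.7,"z":0,"wx":0,"wy":0,"wz":0}
    - {"hand":255,"x":-0.5,"y":4.7,"z":0,"wx":0,"wy":0,"wz":0}
    - {"hand":255,"x":-0.5,"y":4.7,"z":0,"wx":0,"wy":0,"wz":0}
    - {"hand":255,"x":-0.5,"y":4.7,"z":0,"wx":0,"wy":0,"wz":0}
    - {"hand":255,"x":-0.5,"y":4.6,"z":0,"wx":0,"wy":0,"wz":0}
    - {"hand":255,"x":0,"y":0,"z":3,"wx":0,"wy":0,"wz":0}
    - {"hand":255,"x":0,"y":0,"z":3,"wx":0,"wy":0,"wz":0}
    - {"hand":255,"x":0,"y":0,"z":1,"wx":0,"wy":0,"wz":0}
    - {"hand":255,"x":0,"y":0,"z":0.5,"wx":0,"wy":0,"wz":0}
    - {"hand":255,"x":0,"y":0,"z":0,"wx":0,"wy":0,"wz":0}

```text
time_s: 24.8
eef_pos: [0.4898, 0.1593, 0.0915]
ee_rot: [[-0.994, -0.106, -0.001], [-0.106, 0.994, -0.0], [0.001, -0.0, -1.0]]
force: [0.7, 0.6, -2.4]
grip_width: 0.154
```

```bash
python3 -c "
from h import *
rep()
togo(.49,.16,.0874,6.1)"
```

```text
t 24.8 board xy mm 42.1 262.0 z 91.46 yaw 6.106 tilt [-1.2 -0.3] F board 0.77 0.51 -2.42 T -0.0 -0.017 -0.042
t 24.8 pos [0.4898 0.1593 0.0915] yaw 6.11 tool d cm [-0.03  0.07  0.41] wz 0.01 tilt [-1.2e-03 -3.0e-04 -1.0e+00]
```

>>> move_arm:
  steps:
    - {"hand":255,"x":0,"y":0,"z":0.25,"wx":0,"wy":-0.05,"wz":0}
    - {"hand":255,"x":0,"y":0,"z":0.12,"wx":0,"wy":0,"wz":0}
    - {"hand":255,"x":0,"y":0,"z":0,"wx":0,"wy":0,"wz":0}
    - {"hand":255,"x":0,"y":0,"z":0,"wx":0,"wy":0,"wz":0}

```text
time_s: 25.3
eef_pos: [0.4897, 0.1594, 0.0877]
ee_rot: [[-0.994, -0.107, -0.0], [-0.107, 0.994, -0.0], [0.0, -0.0, -1.0]]
force: [0.1, 0.6, -3.0]
grip_width: 0.147
```

```bash
python3 -c "
from h import *
rep()"
```

```text
t 25.3 board xy mm 41.97 262.15 z 87.74 yaw 6.126 tilt [-0.3 -0.2] F board 0.15 0.64 -3.05 T -0.019 -0.024 -0.007
```

>>> move_arm:
  steps:
    - {"hand":255,"x":0,"y":0,"z":0.05,"wx":0,"wy":0,"wz":0}
    - {"hand":255,"x":0,"y":0,"z":0.02,"wx":0,"wy":0,"wz":0}
    - {"hand":255,"x":0,"y":0,"z":0,"wx":0,"wy":0,"wz":0}

```text
time_s: 25.68
eef_pos: [0.4897, 0.1594, 0.0872]
ee_rot: [[-0.994, -0.107, -0.0], [-0.107, 0.994, -0.0], [0.0, -0.0, -1.0]]
force: [-0.9, -1.2, 4.5]
grip_width: 0.154
```

>>> move_arm:
  steps:
    - {"hand":180,"x":0,"y":0,"z":0,"wx":0,"wy":0,"wz":0}
    - {"hand":120,"x":0,"y":0,"z":0,"wx":0,"wy":0,"wz":0}
    - {"hand":0,"x":0,"y":0,"z":0,"wx":0,"wy":0,"wz":0}
    - {"hand":0,"x":0,"y":0,"z":0,"wx":0,"wy":0,"wz":0}
    - {"hand":0,"x":0,"y":0,"z":0,"wx":0,"wy":0,"wz":0}
    - {"hand":0,"x":0,"y":0,"z":-1,"wx":0,"wy":0,"wz":0}
    - {"hand":0,"x":0,"y":0,"z":-3,"wx":0,"wy":0,"wz":0}
    - {"hand":0,"x":0,"y":0,"z":-5,"wx":0,"wy":0,"wz":0}
    - {"hand":0,"x":0,"y":0,"z":-5,"wx":0,"wy":0,"wz":0}
    - {"hand":0,"x":0,"y":0,"z":-5,"wx":0,"wy":0,"wz":0}
    - {"hand":0,"x":0,"y":0,"z":-2,"wx":0,"wy":0,"wz":0}

```text
time_s: 27.05
eef_pos: [0.4904, 0.1596, 0.3006]
ee_rot: [[-0.994, -0.107, 0.004], [-0.107, 0.994, 0.001], [-0.004, 0.0, -1.0]]
force: [0.3, 0.5, 0.8]
grip_width: 1.0
```

```bash
python3 -c "
from h import *
rep()
togo(.57,-.08,.30,6.1)"
```

```text
t 27.05 board xy mm 42.67 262.27 z 300.6 yaw 6.127 tilt [3.8 0.9] F board 0.39 0.42 0.8 T -0.024 -0.01 -0.005
t 27.05 pos [0.4904 0.1596 0.3006] yaw 6.13 tool d cm [ -5.36 -24.67   0.07] wz 0.03 tilt [ 3.8e-03  9.0e-04 -1.0e+00]
```

>>> move_arm:
  steps:
    - {"hand":0,"x":-0.4,"y":-2.6,"z":0,"wx":0,"wy":0,"wz":0}
    - {"hand":0,"x":-0.7,"y":-5.2,"z":0,"wx":0,"wy":0,"wz":0}
    - {"hand":0,"x":-0.7,"y":-5.2,"z":0,"wx":0,"wy":0,"wz":0}
    - {"hand":0,"x":-0.7,"y":-5.2,"z":0,"wx":0,"wy":0,"wz":0}
    - {"hand":0,"x":-0.7,"y":-5.2,"z":0,"wx":0,"wy":0,"wz":0}
    - {"hand":0,"x":-0.7,"y":-5.2,"z":0,"wx":0,"wy":0,"wz":0}
    - {"hand":0,"x":-0.5,"y":-5,"z":0,"wx":0,"wy":0,"wz":0}
    - {"hand":0,"x":0,"y":0,"z":0,"wx":0,"wy":0,"wz":0}
    - {"hand":0,"x":0,"y":0,"z":0,"wx":0,"wy":0,"wz":0}
    - {"hand":0,"x":0,"y":0,"z":0,"wx":0,"wy":0,"wz":0}

```text
time_s: 28.3
eef_pos: [0.5691, -0.1689, 0.2972]
ee_rot: [[-0.994, -0.108, -0.001], [-0.108, 0.994, -0.0], [0.001, -0.0, -1.0]]
force: [-0.9, -0.3, -0.3]
grip_width: 0.998
```

```bash
python3 -c "
from h import *
rep()
wsnap('w8')
from plant import optics
s=optics.snapshot('top');cv2.imwrite('pics/top8.png',s['color'])
c=cv2.imread('pics/w8.png')
"
```

```text
t 28.3 board xy mm 84.28 -73.0 z 297.22 yaw 6.183 tilt [-0.6 -0.1] F board -0.89 -0.23 -0.29 T -0.011 -0.019 -0.006
```

View pics/w8.png

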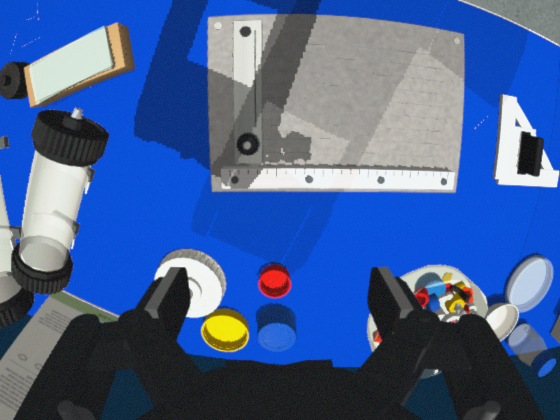

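View pics/top8.png

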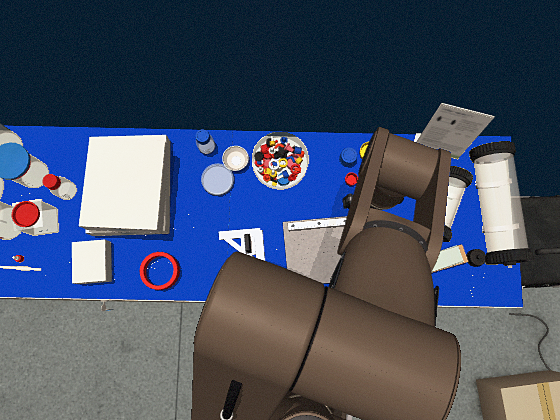

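Wrist view: the set square lies flat to the right of the board (~(525,145)) and the straightedge ((235–262, 22–165)) looks square. I'll measure the angle.

```bash
python3 - <<'E'
from h import *
c=np.load("w8.npz")["color"]
cv2.imwrite("pics/w8a.png",cv2.resize(c[15:195,205:275],None,fx=3.3,fy=3.3,interpolation=cv2.INTER_CUBIC).copy())
cv2.imwrite("pics/w8b.png",np.vstack([cv2.resize(c[155:195,205:335],None,fx=6,fy=6,interpolation=cv2.INTER_CUBIC),cv2.resize(c[155:195,335:465],None,fx=6,fy=6,interpolation=cv2.INTER_CUBIC)]))
# edge localisation: gradient along rows for bar's left & right edges
g=cv2.GaussianBlur(cv2.cvtColor(c,cv2.COLOR_BGR2GRAY),(0,0),0.8).astype(float)
for v in (40,60,80,100,120,140,158): print(v,g[v,228:272].astype(int))
E
```

```text
40 [189 188 187 186 184 191 213 223 224 224 224 223 223 223 222 221 222 224
 224 225 226 227 228 228 226 213 187 178 203 223 229 229 221 196 174 178
 183 178 163 134 112 106 106 106]
60 [182 182 182 182 182 191 213 222 223 223 222 222 222 222 221 221 223 223
 224 225 227 227 228 228 227 214 184 181 211 228 229 219 186 138 111 107
 107 101  90  85  84  83  83  83]
80 [108 108 109 114 122 135 159 178 188 202 214 219 220 220 221 221 223 224
 225 225 226 227 226 221 200 160 118  94  95 102 104 105 102  94  85  82
  83  82  83  84  84  85  85  85]
100 [109 108 108 108 108 113 126 132 134 134 132 131 130 131 130 127 119 108
 102 100 100 101 102 102 100  95  82  78  92 101 102 102  99  91  83  80
  80  82  86  88  87  83  82  81]
120 [108 107 107 107 107 108 112 110 103  99  97  96  95  96  97  97  98  99
  99  98  98  99 100 100 101  98  88  80  94 116 131 135 130 116 103 103
 106 107 107 107 107 106 106 105]
140 [ 91  86  82  81  81  82  88  94  86  63  38  28  26  28  29  29  31  37
  46  51  51  48  44  42  39  36  33  32  39  56  81 109 124 121 110 106
 106 107 107 107 106 104 105 106]
158 [ 81  81  81  81  81  83  87  93  97 101 110 120 125 127 128 128 130 131
 132 132 131 130 131 133 133 133 133 133 134 134 133 133 131 120 105 103
 107 110 112 112 110 109 108 107]
```

View pics/w8a.png

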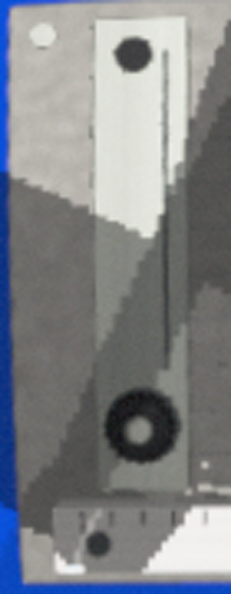

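View pics/w8b.png

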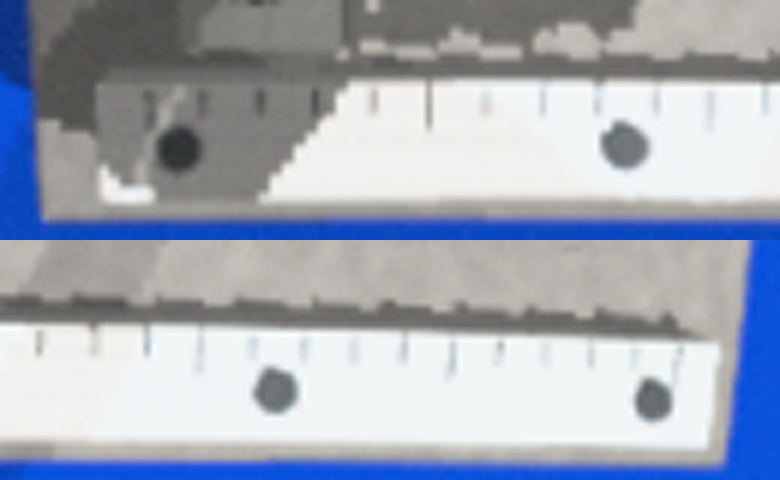

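```bash
python3 - <<'E'
from h import *
s=np.load("w8.npz");g=cv2.GaussianBlur(cv2.cvtColor(s["color"],cv2.COLOR_BGR2GRAY),(0,0),0.7).astype(float)
def sub(prof,i0):
    d=np.diff(prof);k=int(np.argmax(np.abs(d)));
    a,b,c=[abs(d[max(k-1,0)]),abs(d[k]),abs(d[min(k+1,len(d)-1)])];den=a-2*b+c
    return i0+k+.5+(0.5*(a-c)/den if den else 0)
def fit(pts,z,along):
    P=wonz(s,pts[:,0],pts[:,1],s["pos"],s["R"],z)[:,:2]*1000
    i,j=(1,0) if along=='y' else (0,1)
    m=np.ones(len(P),bool)
    for _ in range(4):
        pf=np.polyfit(P[m,i],P[m,j],1);r=P[:,j]-np.polyval(pf,P[:,i]);m=abs(r)<max(2*np.median(abs(r)),.3)
    print("n",m.sum(),"/",len(P),"rms",r[m].std().round(2),"at0",P[m].mean(0).round(1))
    return pf[0]
# fence front edge (bright half)
pts=np.array([(u,sub(g[163:178,u],163)) for u in range(272,455,3)]);fy=fit(pts,.028,'y')
fyaw=-np.degrees(np.arctan(fy));print("fence yaw",fyaw)
pts=np.array([(u,sub(g[181:190,u],181)) for u in range(250,455,3)]);print("back yaw",-np.degrees(np.arctan(fit(pts,.028,'y'))))
for n,u0,u1 in (("right",257,266),("left",230,238)):
    pts=np.array([(sub(g[v,u0:u1],u0),v) for v in list(range(28,66,2))+list(range(92,128,2))])
    a=fit(pts,.023,'x');print(n,"yaw",np.degrees(np.arctan(a)))
E
```

```text
n 59 / 61 rms 0.13 at0 [544.2 -76.2]
fence yaw 6.304146936087152
n 60 / 69 rms 0.55 at0 [567.8 -86. ]
back yaw 6.564853811400142
n 28 / 37 rms 0.26 at0 [ 449.6 -199.8]
right yaw 6.316699553201497
n 31 / 37 rms 0.11 at0 [ 453.4 -228.3]
left yaw 6.117554541571932
```

```bash
python3 -c "
from plant import workorder,arm
print(workorder.finish_job(),arm.state()['time_s'])"
```

```text
the job is handed in; nothing more can be done
the job is handed in; nothing more can be done
```

The straightedge is square again, and I handed the job in at about 28.4 s; `finish_job` reports no verdict.

**What I did:** I gripped the set square by its handle, set it into the corner and turned it until it lay flat on the fence, judging by the wrist torque. I then slid it along the fence and pushed the straightedge round from about 0.19 rad until the force jumped, which showed both faces were home. I held it there for at least 1.5 s, eased it off both faces and laid it on the worktop about 5 cm to the left of the board. The arm was parked clear above the board.

**Last checks:**
- **Push on the faces:** during the hold the wrist read about 12–13 N towards the fence and 11.5–12.7 N towards the straightedge. Friction at the faces means each true face force is roughly 8–13 N. The highest push I read was 14.4 N, and I read it only at the end of each move.
- **Squareness:** in the final wrist picture the fence's front edge lies at 6.30°. The straightedge's working edge is at 6.32° and its back edge at 6.12°, so it is square to about 0.2° at worst.
- **Disagreements:** the fence's back edge gave 6.56°, but that fit was noisier. The set square was held at about 6.13°, roughly 0.2° from the camera's fence angle. The torque showed it lying flat on the fence, so I trusted contact.
- **Not seen directly:** the gripper hid the fence side while pressing, so I judged the fit there by force and torque.
- **Set square and bystanders:** the set square looks flat in the last pictures. I steered clear of the bystanders and saw none of them shifted, but I did not measure them.

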